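# Lock a mould insert fixture: throw its toggle lever over centre with the extension bar

## Task

Pick the extension bar off the rubber mat, slip it onto the stub of the green fixture's toggle lever right up to the shoulder, and with the bar swing the lever steadily over its dead point until you feel it come up on its stop; press it home there with a light but definite push, so that the jaw is locked on the polished insert. Then draw the bar off and lay it back flat on the mat. Never force the lever hard against the stop or let it fly, do not push it with the fingers, and leave the insert and all other things on the bench untouched.

Things in the scene. Friction and masses are not known exactly. Their poses are not given: they have to be found in the camera images.
- lever_pivot (a point): the vertical pivot axis of the toggle lever, on the green steel fixture (180 x 210 mm base plate 12 mm thick, bolted to the bench), 50 mm above the bench, at the height of the lever's centre line; its frame is the fixture's: x away from the robot across the plate, y to the left along the front edge, z up. The fixture stands up to 75 mm high; the round polished insert sits in its V jaw.
- stub_root (a point): the middle of the lever's shoulder, 55 mm from the pivot, 50 mm above the bench, where the stub begins; x points along the stub outwards, z up. The shoulder is a 26 mm square collar: the bar is fully on when its mouth rests against it.
- stub_tip (a point): the outer end of the lever's stub, 105 mm from the pivot, 50 mm above the bench; same axes as stub_root. The stub is a level steel bar, 15 mm square and 50 mm long, with a rounded end. Swinging the lever takes up to about 13 N at the middle of the fitted bar, most near 0.5 rad, fading to friction (about 2 N) at the dead point.
- lever (a joint): the lever's swing in rad, 0 at the start (springs hold it there), growing clockwise seen from above; dead point at 1.134, where the stub points along lever_pivot's +y. Before it the lever, let go, flies back; just past it friction can hold the lever short of its stop, so it must be pressed home: about 9 N at the fitted bar's middle will do, over 13 N is too hard.
- bar_mid (a point): the centre of the extension bar, half-way along and half-way up: a steel square tube 200 mm long, 25 x 25 mm, 0.4 kg, with a red sleeve on its handle half; x points to its open mouth. It lies flat on the mat, so this point is 12.5 mm above the mat. Fully on the stub this point is 155 mm from the pivot.
- bar_mouth (a point): the centre of the bar's open end, 100 mm from bar_mid along the bar's x: a square socket 18 mm wide inside, 55 mm deep, walls 3.5 mm.
- bar_end (a point): the centre of the bar's closed, red handle end, 100 mm from bar_mid along the bar's -x.
- mat: dark rubber mat, 260 mm (its x) by 240 mm (its y), 3 mm thick, fixed to the bench; origin under its centre. The bar lies here at the start and belongs back here, all of it on the mat.
- insert_top (a point): the centre of the mirror-polished top face of the round insert, 50 mm in diameter and 40 mm high, standing in the fixture 52 mm above the bench; not to be touched.
- stone_box: open yellow plastic box of polishing stones, 150 x 90 x 35 mm, origin under its centre; leave alone
- lap_square: tan boxwood lap, 120 x 12 x 12 mm, origin under its centre; leave alone
- lap_flat: tan boxwood lap, 135 x 22 x 9 mm, origin under its centre; leave alone
- spare_insert: second polished round insert, 66 mm across and 32 mm high, origin under its centre; leave alone
- paste_jar: white paste jar with a blue lid, 48 mm across and about 45 mm high, origin under its centre; leave alone
- brush: small bench brush, 160 mm long, lying; leave alone
- stop_block: green steel block on the fixture, 24 x 16 x 48 mm, origin under its centre, with a level set screw that faces the lever 48 mm from the pivot and stops it. The screw is set anew each time: the lever lands 0.06 to 0.25 rad past the dead point, and the landing must be felt.
There are look-alikes about, which are no part of the job. What is shaped like the part that bears bar_mid but white is not meant.

How it is judged:
On the way, in this order (a step that is already met when the one before it is completed fails the run):
1. the bar is slipped fully onto the stub, its mouth within 5 mm of the shoulder (x of bar_mouth in the frame of stub_root below 0.005 m and distance between bar_mouth and stub_root below 0.008 m and value of joint lever below 0.3 rad), for 0.1 s.
2. with the bar still on the stub, the lever is past its dead point and pressed home on its stop screw (over 18 N on the screw) (value of joint lever above 1.17 rad and distance between bar_mouth and stub_root below 0.02 m and contact force between lever and stop_block above 18 N), for 0.15 s.
At the end, for the whole second after the job is handed in: the lever rests, still, on its stop screw past the dead point (over 1.17 rad, over 1 N on the screw), the bar lies flat on the mat, its ends no more than 5 mm over the edges and under 22 mm above the bench, and the insert stands upright within 6 mm of where it was (value of joint lever above 1.17 rad and contact force between lever and stop_block above 1 N and velocity of joint lever below 0.05 rad/s and height (world z) of each of bar_mid, bar_mouth, bar_end below 0.022 m and x of bar_mouth in the frame of mat between -0.135 and 0.135 m and y of bar_mouth in the frame of mat between -0.125 and 0.125 m and x of bar_end in the frame of mat between -0.135 and 0.135 m and y of bar_end in the frame of mat between -0.125 and 0.125 m and distance of insert_top from where it was at the start of the episode below 0.006 m and angle between insert_top's own z axis and vertical below 0.05 rad); the robot touches nothing.
It fails at once if the fingers push the lever (over 3 N) (contact force between the fingers and lever above 3 N).
It fails at once if the bar is hammered onto the stub (bar on lever over 50 N while the lever is at its start), or the lever is forced hard against its stop screw (over 65 N on the screw) ((value of joint lever below 0.04 rad and contact force between bar and lever above 50 N) or contact force between lever and stop_block above 65 N).
It fails at once if the lever flies (forward over 3 rad/s, back over 1.5 rad/s) (velocity of joint lever above 3 rad/s or velocity of joint lever below -1.5 rad/s).
It fails at once if the bar is dropped: let go more than 20 mm above the mat, off the stub (contact force between the fingers and bar below 0.01 N and height (world z) of bar_mid above 0.037 m and distance between bar_mouth and stub_root above 0.055 m).
It fails at once if the bar or a finger touches the polished insert (over 1 N), or another thing on the bench is shifted by over 10 mm (contact force between any of bar, the fingers and insert above 1 N or distance of any of stone_box, lap_square, lap_flat, spare_insert, paste_jar, brush from where it was at the start of the episode above 0.01 m).
It also fails if it takes over 72 s, if anything falls off the work surface, if the arm or the gripper's body presses on something with over 40 N, if the wrist force passes 120 N, or if a joint passes its speed limit or range.

## Robot

A 6-joint arm with a two-finger parallel gripper is mounted at the origin on the work surface. World frame = base frame: x ahead of the robot, y to its left, z up, the work surface at z = 0. Lengths are in m, angles in rad, forces in N, time in s.
With the tool pointing down it reaches from about 0.425 to 0.95 m from the base axis. Payload 3.5 kg.
Tool frame: the origin (TCP) lies midway between the tips of the shut fingers; the grasp point (between the pads) lies 19 mm behind it; z points along the fingers, x is the direction in which the jaws open and shut, and the axes are right-handed (so a half turn about z gives the same grasp; the last joint's range is limited). The gripper opens to 85 mm and grips with 20 to 120 N. Pads are 22 mm wide; open, the fingers measure 114 mm over their backs; the gripper's body (76 mm by 85 mm) begins 54 mm behind the grasp point. The pads swing forward as they close: fully open they stand 13 mm farther back than shut.
Start: joints at [-1.298, 0.286, 1.577, -0, 1.279, -0.15], TCP at [0.277, -0.616, 0.231] pointing down, gripper open.
Joint ranges: [-2.77, 2.77], [-0.9, 2.22], [0.21, 2.48], [-1.53, 4.67], [0.24, 2.81], [-2.84, 2.84]. Speed limits (rad/s): [2.79, 2.79, 3.14, 3.14, 3.14, 3.14].

## Interface

Orientations are given as a unit quaternion [x, y, z, w].
In Python, from plant import readout, optics, ctrl gives the robot as it stands. The module is installed in compiled form; this text tells all that it offers.
- The arm moves only by the shell command python3 -m crank 'ROWS' [OPENING] [FORCE]. ROWS is text: rows parted by semicolons, each of 6 numbers parted by spaces: the shift along the tool's x, y, z in mm, then the turn, a rotation vector about the tool's x, y, z in rad. In form: dx dy dz ax ay az; .... A call has 1 to 5 rows; each row shifts and turns the commanded pose from where the row before left it, along the tool's axes as they then stand; what a row does not reach is not made up. A row lasts 1/8 s, in which the tool goes at most 62.5 mm and 10.7 degrees, less where a joint would pass 70% of its speed; a pose out of reach is approached as far as the arm can. A call is refused whole if a number of a shift passes 62.5 or a number of a turn 0.188, either way. A call with a gripper value outside its range is refused whole. OPENING is the opening, from -1 (shut) to 1 (fully open), set as the call begins (- or left out, the last holds). The fingers move at their own pace and stop on an object; FORCE is the grip in N (left out, the last holds). Time passes only in rows, so rows that do not move let the fingers close. It gives the time, the measured TCP pose, the force and the opening at its end, in the units of the state.
- readout.get_state(): the state, without advancing time (a new reading comes with each control period).
- optics.read_camera(name): name is "scene" or "top" or "wrist"; returns the picture (420x560x3 uint8, red, green, blue); there is no depth.
- optics.calibration(name): a dict with "mtx" (3x3 intrinsics, pixels), "rvec" (rotation vector, rad) and "tvec" (3), from world to camera coordinates, as OpenCV has them; the wrist camera has in their place "tool_from_camera" (4x4, takes a point from camera to tool coordinates, whose origin is the TCP and whose axes are the tool frame's). Camera axes: x right, y down, z forward; pixel columns grow to the right and rows downward; lengths in m; the calibration is good to about 2 mm. A picture is of the moment at which its call begins: read the wrist's pose just before it. calibration takes no time and is no camera call.
- ctrl.sign_off(): hands the job in, once; it reports no verdict.
Trained networks look in the newest picture that a camera, given by its name, has taken for a name from the list of things; names that differ only in an ending like _2 or _b are one class to them, and where a whole thing is asked for, a point or a joint stands for the part that bears it (a point fixed in the world has none). Each returns a list of dicts, best first, with "p" (0 to 1); they miss things now and then, are a little off and sometimes report something else, mostly with a low value. They report only what shows in the picture. A call takes as long as a camera call. They do not tell look-alikes from the thing itself.
- optics.recognise(camera, thing): "xy" ([column, row] as shares, 0 to 1, of the picture: columns of its width, rows of its height, amid what is visible of it).
The state is a dict: "time": time; "qpos": joint angles; "dq": joint speeds; "joint_efforts": joint torques, N m; "eef_pos": TCP position; "tcp_rot": TCP orientation; "contact_force": force on the tool from outside, world axes, zero at the start; "wrist_torque": the same for the moment, N m; "opening": opening from 0.0 (shut) to 1.0 (fully open).
Only numpy, scipy, OpenCV 4.12 (cv2) and the standard library are available. Lean on these libraries where they do the work, as an engineer would, in place of code of your own. Each camera call takes 0.05 s, during which the arm holds its last target.

## Working session

There is one attempt and no reset: what is moved stays moved. The work goes in short steps, Python scripts to look and compute and a shell command to move; the robot and the scene stay as the last step left them, time stands still between calls to the robot, and variables do not carry over. Pictures are saved under pics/ and viewed, and the job is handed in when it is done.

```bash
mkdir -p pics; ls; cat > h.py <<'E'
import numpy as np, cv2
from plant import readout, optics, ctrl
from scipy.spatial.transform import Rotation as R
def st(): return readout.get_state()
def cam(name):
    """returns K, Rcw, tcw (world->cam)"""
    c=optics.calibration(name); K=np.array(c["mtx"])
    if "rvec" in c:
        return K, cv2.Rodrigues(np.array(c["rvec"],float))[0], np.array(c["tvec"],float).ravel()
    s=st(); T=np.eye(4); T[:3,:3]=R.from_quat(s["tcp_rot"]).as_matrix(); T[:3,3]=s["eef_pos"]
    M=np.linalg.inv(T@np.array(c["tool_from_camera"])); return K,M[:3,:3],M[:3,3]
def ray(name,u,v,z,C=None):
    K,Rm,t=C or cam(name); d=Rm.T@np.linalg.inv(K)@np.array([u,v,1.]); o=-Rm.T@t
    return o+d*(z-o[2])/d[2]
def proj(name,p,C=None):
    K,Rm,t=C or cam(name); q=K@(Rm@np.array(p)+t); return q[:2]/q[2]
def snap(name,fn):
    im=optics.read_camera(name); cv2.imwrite("pics/"+fn,im[:,:,::-1]); return im
E
python3 - <<'E'
from h import *
for n in("scene","top","wrist"):
    snap(n,n+"0.png")
print(st())
for n in("scene","top"):
    K,r,t=cam(n); print(n,K.tolist(),(-r.T@t))
for th in ["lever_pivot","bar_mid","mat","insert_top","stop_block","stub_tip","bar_mouth","bar_end","stub_root"]:
    for n in("scene","top"):
        print(th,n,[(round(d["p"],2),[round(d["xy"][0]*560),round(d["xy"][1]*420)]) for d in optics.recognise(n,th)])
E
```

```text
pics
{'time': 0.15, 'qpos': array([-1.29800389e+00,  2.87060901e-01,  1.57784253e+00, -2.27543268e-05,
        1.27858693e+00, -1.50016186e-01]), 'dq': array([-0.00081655, -0.00329142, -0.00351429, -0.00135939,  0.0014586 ,
       -0.00141263]), 'joint_efforts': array([ 2.30492406e-03, -4.06604147e+01, -2.93141538e+01, -3.14630029e-05,
        3.93986251e-03, -3.09365282e-05]), 'eef_pos': array([ 0.27684144, -0.61505787,  0.23019811]), 'tcp_rot': array([ 8.39740462e-01, -5.42987160e-01, -7.18054828e-04, -6.20356545e-04]), 'contact_force': array([ 0.59804189,  0.25468018, -0.11014506]), 'wrist_torque': array([-0.0431553 , -0.03426134, -0.0572999 ]), 'opening': 0.9944262795858251}
scene [[388.3396060685001, 0.0, 282.0310608232471], [0.0, 388.3396060685001, 208.3343890351761], [0.0, 0.0, 1.0]] [ 0.88391694 -0.50895715  0.99020684]
top [[395.46536355096197, 0.0, 275.37908689876286], [0.0, 395.46536355096197, 208.93681986756897], [0.0, 0.0, 1.0]] [ 0.34428202 -0.04483258  1.42555784]
lever_pivot scene [(0.7, [307, 287])]
lever_pivot top [(0.64, [307, 169])]
bar_mid scene [(0.61, [311, 248
[... 161 characters left out ...]
60])]
mat top [(0.6, [189, 214])]
insert_top scene [(0.55, [298, 280])]
insert_top top [(0.69, [315, 169])]
stop_block scene [(0.66, [413, 153]), (0.56, [331, 270])]
stop_block top [(0.46, [232, 143]), (0.41, [290, 154])]
stub_tip scene [(0.9, [312, 246])]
stub_tip top [(0.54, [288, 176])]
bar_mouth scene [(0.8, [284, 108]), (0.63, [355, 160]), (0.57, [155, 327])]
bar_mouth top [(0.88, [181, 206]), (0.78, [286, 245]), (0.62, [172, 298])]
bar_end scene [(0.91, [250, 209]), (0.7, [288, 104]), (0.55, [353, 159]), (0.47, [311, 248])]
bar_end top [(0.76, [175, 296]), (0.76, [284, 245]), (0.62, [183, 208])]
stub_root scene [(0.64, [313, 251]), (0.57, [310, 290])]
stub_root top [(0.85, [287, 176])]
```

View pics/scene0.png

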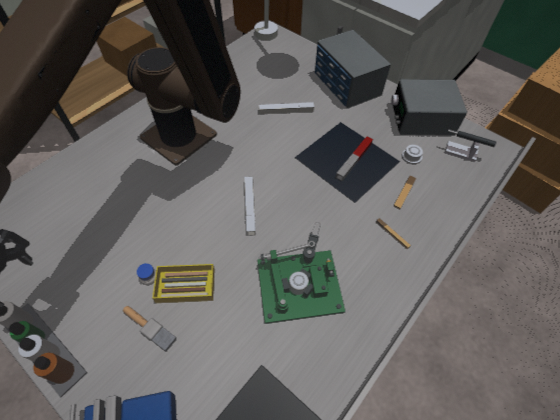

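View pics/top0.png

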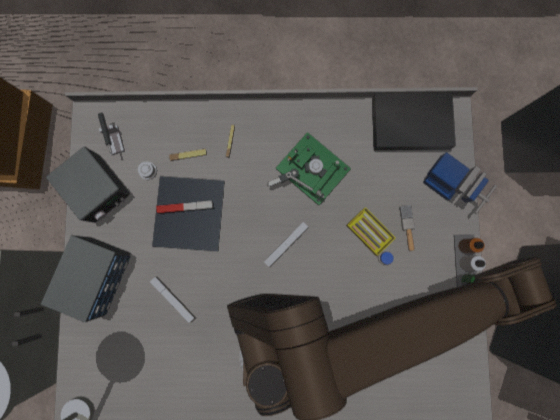

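```bash
python3 - <<'E'
import cv2
t=cv2.imread("pics/top0.png"); s=cv2.imread("pics/scene0.png")
cv2.imwrite("pics/t_fix.png",cv2.resize(t[120:270,240:400],None,fx=5,fy=4.9,interpolation=2)[:600,:800])
cv2.imwrite("pics/t_mat.png",cv2.resize(t[160:320,130:310],None,fx=4.4,fy=3.7,interpolation=2)[:600])
cv2.imwrite("pics/s_fix.png",cv2.resize(s[210:340,220:400],None,fx=4.4,fy=4.4,interpolation=2))
E
```

```text
(no output)
```

View pics/t_fix.png

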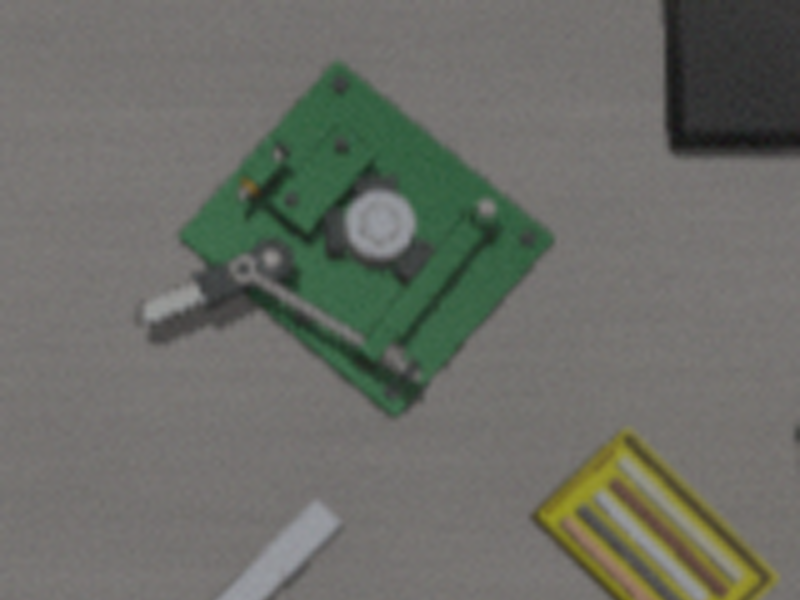

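View pics/t_mat.png

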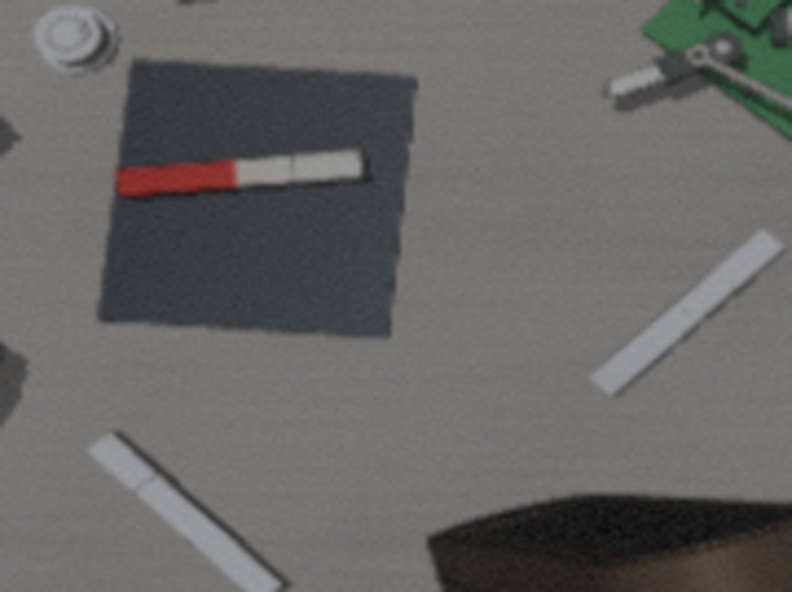

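View pics/s_fix.png

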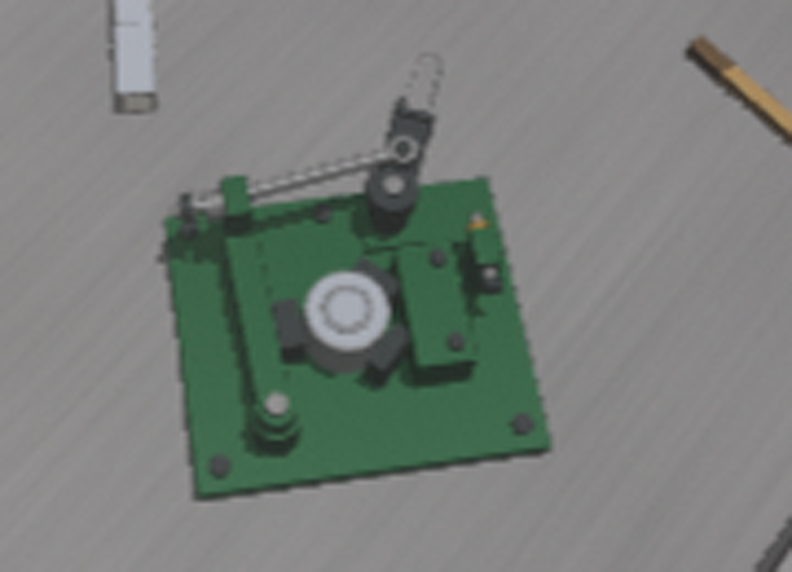

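```bash
python3 - <<'E'
from h import *
C=cam("top")
for nm,u,v,z in [("bar red end",158,209,.028),("bar mouth",212,205,.028),("mat tl",160,177,.003),("mat tr",224,181,.003),("mat bl",153,247,.003),("mat br",219,250,.003),
 ("fix left",274,167,.012),("fix top",309,133,.012),("fix right",350,169,.012),("fix bot",317,204,.012),("stub tip",270,185,.05),("insert",316,167,.052)]:
    print(nm,ray("top",u,v,z,C).round(3))
E
```

```text
bar red end [0.518 0.398 0.028]
bar mouth [0.531 0.205 0.028]
mat tl [0.64  0.402 0.003]
mat tr [0.623 0.166 0.003]
mat bl [0.384 0.42  0.003]
mat br [0.372 0.182 0.003]
fix left [ 0.672 -0.017  0.012]
fix top [ 0.798 -0.147  0.012]
fix right [ 0.662 -0.294  0.012]
fix bot [ 0.534 -0.172  0.012]
stub tip [ 0.598 -0.004  0.05 ]
insert [ 0.661 -0.167  0.052]
```

```bash
cat >> h.py <<'E'
def rows(tgt,yaw,n=None,s=None):
    """suggest equal rows from current measured pose to TCP tgt (m), tool-x yaw (deg), tool down; turn done first in the maths per-row"""
    s=s or st(); R0=R.from_quat(s["tcp_rot"]); p0=np.array(s["eef_pos"])
    a=np.radians(yaw); Rt=R.from_matrix(np.array([[np.cos(a),np.sin(a),0],[np.sin(a),-np.cos(a),0],[0,0,-1]]))
    rv=(R0.inv()*Rt).as_rotvec(); d=np.array(tgt)-p0
    n=n or int(max(np.ceil(np.linalg.norm(d)/.060),np.ceil(np.linalg.norm(rv)/.18),1))
    Rc=R0; out=[]
    for k in range(n):
        out.append(np.r_[Rc.inv().apply(d/n)*1000,rv/n]); Rc=Rc*R.from_rotvec(rv/n)
    for i,o in enumerate(out): print(" ".join("%.1f"%v for v in o[:3])," ".join("%.4f"%v for v in o[3:]), end=";\n" if (i+1)%5==0 else "; ")
    print()
def yaw(s=None):
    s=s or st(); x=R.from_quat(s["tcp_rot"]).as_matrix()[:,0]; return np.degrees(np.arctan2(x[1],x[0]))
E
python3 - <<'E'
from h import *
print(np.array(optics.calibration("wrist")["tool_from_camera"]).round(3).tolist(), np.array(optics.calibration("wrist")["mtx"]).round(0).tolist())
C=cam("top")
for nm,u,v in [("lapsq",231,141),("lapflat",188,155),("spare",147,170)]: print(nm,ray("top",u,v,0.01,C).round(3))
rows([.47,-.14,.30],23)
E
```

```text
[[1.0, -0.0, -0.0, 0.0], [0.0, 0.958, 0.287, -0.072], [-0.0, -0.287, 0.958, -0.141], [0.0, 0.0, 0.0, 1.0]] [[367.0, 0.0, 287.0], [0.0, 367.0, 209.0], [0.0, 0.0, 1.0]]
lapsq [0.772 0.141 0.01 ]
lapflat [0.72  0.299 0.01 ]
spare [0.665 0.449 0.01 ]
-39.4 -41.2 -7.6 -0.0000 -0.0000 -0.1722; -31.7 -47.4 -7.6 -0.0000 -0.0000 -0.1722; -23.2 -52.1 -7.6 -0.0000 -0.0000 -0.1722; -13.9 -55.3 -7.6 -0.0000 -0.0000 -0.1722; -4.2 -56.9 -7.6 -0.0000 -0.0000 -0.1722;
5.6 -56.7 -7.6 -0.0000 -0.0000 -0.1722; 15.2 -55.0 -7.6 -0.0000 -0.0000 -0.1722; 24.4 -51.5 -7.6 -0.0000 -0.0000 -0.1722; 32.9 -46.6 -7.6 -0.0000 -0.0000 -0.1722;
```

View pics/wrist0.png

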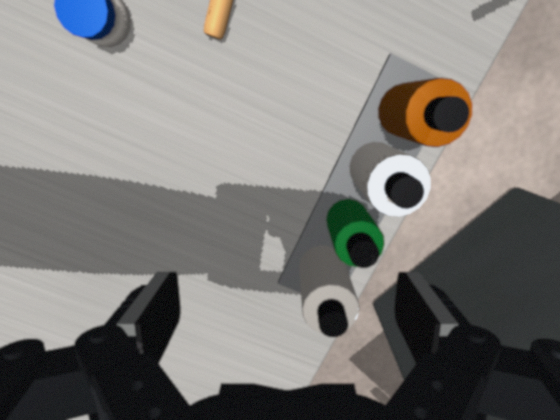

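```bash
python3 - <<'E'
from h import *
rows([.587,.025,.28],23,15)
E
```

```text
-30.5 -36.4 -3.2 -0.0000 -0.0000 -0.1033; -26.6 -39.3 -3.2 -0.0000 -0.0000 -0.1033; -22.4 -41.8 -3.2 -0.0000 -0.0000 -0.1033; -17.9 -43.9 -3.2 -0.0000 -0.0000 -0.1033; -13.3 -45.5 -3.2 -0.0000 -0.0000 -0.1033;
-8.5 -46.7 -3.2 -0.0000 -0.0000 -0.1033; -3.7 -47.3 -3.2 -0.0000 -0.0000 -0.1033; 1.2 -47.4 -3.2 -0.0000 -0.0000 -0.1033; 6.1 -47.0 -3.2 -0.0000 -0.0000 -0.1033; 10.9 -46.2 -3.2 -0.0000 -0.0000 -0.1033;
15.6 -44.8 -3.2 -0.0000 -0.0000 -0.1033; 20.2 -42.9 -3.2 -0.0000 -0.0000 -0.1033; 24.5 -40.6 -3.2 -0.0000 -0.0000 -0.1033; 28.5 -37.9 -3.2 -0.0000 -0.0000 -0.1033; 32.3 -34.7 -3.2 -0.0000 -0.0000 -0.1033;
```

```bash
python3 -m crank '-30 -36 -3 0 0 -0.103; -27 -39 -3 0 0 -0.103; -22 -42 -3 0 0 -0.103; -18 -44 -3 0 0 -0.103; -13 -45 -3 0 0 -0.103' 1
python3 -m crank '-8 -47 -3 0 0 -0.103; -4 -47 -3 0 0 -0.103; 1 -47 -3 0 0 -0.103; 6 -47 -3 0 0 -0.103; 11 -46 -3 0 0 -0.103'
python3 -m crank '16 -45 -3 0 0 -0.103; 20 -43 -3 0 0 -0.103; 25 -41 -3 0 0 -0.103; 28 -38 -3 0 0 -0.103; 32 -35 -3 0 0 -0.103'
python3 -m crank '0 0 0 0 0 0;0 0 0 0 0 0'
python3 - <<'E'
from h import *
s=st();print(s["eef_pos"],yaw(s)); im=snap("wrist","w1.png"); snap("top","t1.png")
for th in ["stub_tip","stub_root","lever_pivot","insert_top"]:
    print(th,[(round(d["p"],2),[round(d["xy"][0]*560),round(d["xy"][1]*420)]) for d in optics.recognise("wrist",th)])
E
```

```text
time: 1.68
eef_pos: [0.3805, -0.4017, 0.2466]
tcp_rot: [0.951, -0.31, 0.0, 0.0]
contact_force: [0.4, -0.6, -0.9]
opening: 1.003
time: 2.3
eef_pos: [0.484, -0.189, 0.2618]
tcp_rot: [0.998, -0.057, 0.0, 0.0]
contact_force: [0.3, 0.1, -0.8]
opening: 1.001
time: 2.92
eef_pos: [0.588, 0.025, 0.2767]
tcp_rot: [0.98, 0.199, 0.0, 0.0]
contact_force: [-0.3, -0.4, 0.0]
opening: 1.002
time: 3.18
eef_pos: [0.5872, 0.0234, 0.2762]
tcp_rot: [0.98, 0.197, -0.0, 0.0]
contact_force: [-0.2, -0.5, -0.0]
opening: 1.001
[0.58722647 0.02341045 0.27617131] 22.745890371589745
stub_tip [(0.56, [288, 263])]
stub_root [(0.96, [288, 266])]
lever_pivot [(0.88, [294, 306]), (0.64, [356, 14])]
insert_top [(0.88, [290, 339])]
```

View pics/w1.png

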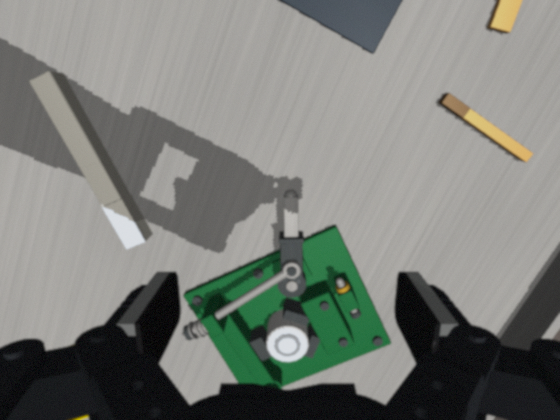

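```bash
python3 - <<'E'
from h import *
im=cv2.imread("pics/w1.png")
c=cv2.resize(im[175:315,225:365],None,fx=4.2,fy=4.2,interpolation=cv2.INTER_CUBIC); cv2.imwrite("pics/w1c.png",c)
E
```

```text
(no output)
```

View pics/w1c.png

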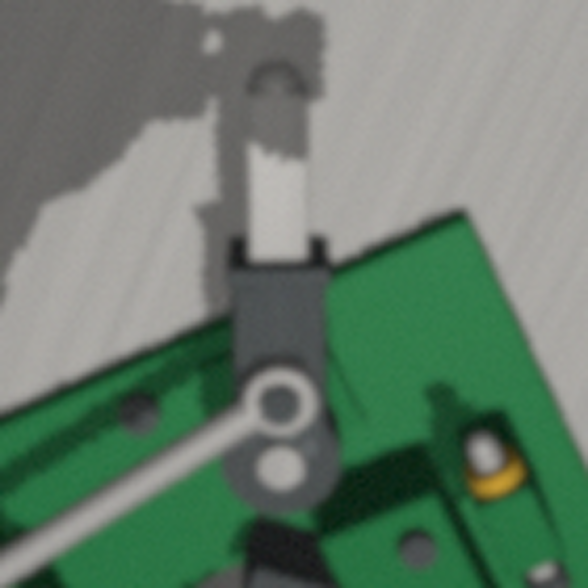

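```bash
python3 - <<'E'
from h import *
C=cam("wrist")
f=lambda x,y:(225+x/4.2,175+y/4.2)
r=ray("wrist",*f(279,268),.063,C); print("root",r)
for z in(.0575,.05): print("tip",ray("wrist",*f(277,66),z,C),ray("wrist",*f(277,95),z,C))
for z in(.06,.07): print("piv",ray("wrist",*f(281,469),z,C))
print("stub mid z.0575 at shoulder/outer", ray("wrist",*f(278,260),.0575,C),ray("wrist",*f(276.5,110),.0575,C))
print("insert",ray("wrist",287,345,.052,C))
K,Rm,t=C; print("campos",-Rm.T@t)
# fixture corner
print("corner",ray("wrist",*f(464,210),.012,C))
p=ray("wrist",185,294,.012,C);print("left front corner",p)
q=ray("wrist",388,342,.012,C);print(q)
E
```

```text
root [ 0.61588712 -0.03684056  0.063     ]
tip [0.59617282 0.00891516 0.0575    ] [0.59896812 0.00226699 0.0575    ]
tip [0.59695678 0.00724061 0.05      ] [5.99810299e-01 4.54001595e-04 5.00000000e-02]
piv [ 0.63843796 -0.08899872  0.06      ]
piv [ 0.63620368 -0.08401282  0.07      ]
stub mid z.0575 at shoulder/outer [ 0.61571696 -0.03692311  0.0575    ] [ 0.60031437 -0.00124762  0.0575    ]
insert [ 0.66448013 -0.16533941  0.052     ]
campos [0.5585247  0.0893312  0.41766861]
corner [ 0.66497962 -0.01922541  0.012     ]
left front corner [ 0.53070011 -0.17332397  0.012     ]
[ 0.79502468 -0.13863771  0.012     ]
```

```bash
python3 - <<'E'
from h import *
C=cam("top")
print(ray("top",294,172.7,.065,C)); 
rows([.523,.301,.20],4)
E
```

```text
[ 0.63839378 -0.08849688  0.065     ]
9.6 -56.3 15.3 0.0000 0.0000 0.0651; 5.9 -56.8 15.3 0.0000 0.0000 0.0651; 2.2 -57.1 15.3 0.0000 0.0000 0.0651; -1.5 -57.1 15.3 0.0000 0.0000 0.0651; -5.2 -56.9 15.3 0.0000 0.0000 0.0651;
```

Pivot by the top view (0.638, −0.088) agrees with the wrist view (0.638, −0.087).

```bash
python3 -m crank '10 -56 15 0 0 0.065; 6 -57 15 0 0 0.065; 2 -57 15 0 0 0.065; -1 -57 15 0 0 0.065; -5 -57 15 0 0 0.065'
python3 -m crank '0 0 0 0 0 0;0 0 0 0 0 0'
python3 - <<'E'
from h import *
s=st();print(s["eef_pos"],yaw(s)); im=snap("wrist","w2.png")
for th in ["bar_mid","bar_mouth","bar_end"]:
    print(th,[(round(d["p"],2),[round(d["xy"][0]*560),round(d["xy"][1]*420)]) for d in optics.recognise("wrist",th)])
E
```

```text
time: 4.1
eef_pos: [0.5235, 0.303, 0.2012]
tcp_rot: [0.999, 0.034, 0.0, -0.0]
contact_force: [0.3, 0.2, -0.3]
opening: 1.004
time: 4.35
eef_pos: [0.524, 0.3014, 0.2014]
tcp_rot: [0.999, 0.036, 0.0, 0.0]
contact_force: [0.1, -0.3, -0.3]
opening: 1.0
[0.5239821  0.30143754 0.20143073] 4.141787850654242
bar_mid [(0.98, [291, 161])]
bar_mouth [(0.6, [287, 161]), (0.58, [5, 38])]
bar_end [(0.92, [287, 161]), (0.58, [2, 38])]
```

View pics/w2.png

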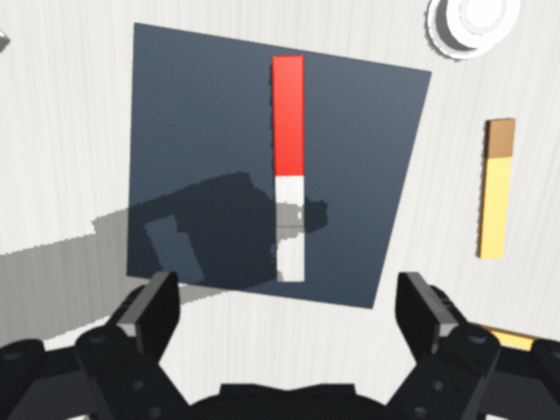

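Candidates: red/steel bar on the mat (top 185,207), white bars at (287,244) and (172,299). Only the first has the red sleeve and lies on the mat; the enlarged crop t_mat and this wrist view (red end at 288,57; mouth at 291,282) confirm it.

```bash
python3 - <<'E'
from h import *
C=cam("wrist")
a=ray("wrist",288,57,.028,C);b=ray("wrist",291,281,.028,C)
print(a,b,np.linalg.norm(a-b),(a+b)/2,np.degrees(np.arctan2(*(b-a)[[1,0]])))
im=cv2.imread("pics/w2.png").astype(int)
for v in (80,120,160,200,225,260):
    r=im[v,250:330]; m=np.where((r.max(1)>120))[0]+250 if v<170 else np.where(r.max(1)>100)[0]+250
    print(v,m.min(),m.max())
for (u,v) in [(134,24),(431,71),(373,307),(127,276)]: print("mat",ray("wrist",u,v,.003,C).round(3))
rows([.523,.301,.20],4)
E
```

```text
[0.5176832  0.40489158 0.028     ] [0.5344505  0.20723188 0.028     ] 0.19836960294309758 [0.52606685 0.30606173 0.028     ] -85.15125524801077
80 272 326
120 273 304
160 274 304
200 275 328
225 277 303
260 276 305
mat [0.387 0.424 0.003]
mat [0.643 0.405 0.003]
mat [0.624 0.17  0.003]
mat [0.368 0.188 0.003]
-1.6 -0.5 2.0 -0.0002 -0.0012 0.0001;
```

```bash
python3 - <<'E'
from h import *
rows([.526,.306,.20],4.85)
E
python3 -m crank '2 -5 0 0 0 -0.012; 0 0 55 0 0 0; 0 0 55 0 0 0; 0 0 50 0 0 0; 0 0 15 0 0 0' 0.3
python3 -m crank '0 0 10 0 0 0; 0 0 6 0 0 0; 0 0 0 0 0 0'
python3 - <<'E'
from h import *
s=st();print(s["eef_pos"],yaw(s)); im=snap("wrist","w3.png")
E
```

```text
1.7 -5.3 2.1 -0.0002 -0.0012 -0.0147; 
time: 5.18
eef_pos: [0.5231, 0.3057, 0.0226]
tcp_rot: [0.999, 0.042, -0.003, 0.001]
contact_force: [0.2, 0.4, 0.3]
opening: 0.651
time: 5.55
eef_pos: [0.5264, 0.3073, 0.0117]
tcp_rot: [0.999, 0.042, 0.001, -0.0]
contact_force: [0.2, -0.4, -0.7]
opening: 0.651
[0.52642688 0.30729775 0.0116738 ] 4.815218699460537
```

View pics/w3.png

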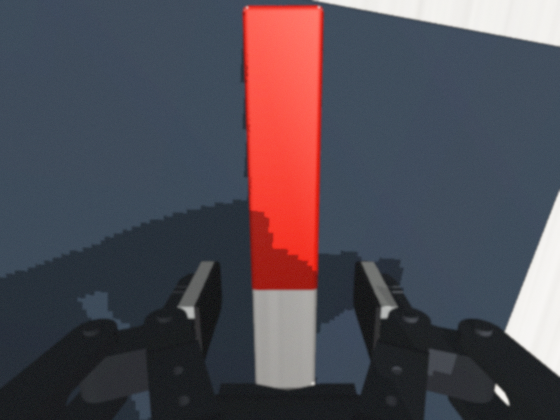

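```bash
python3 -m crank '0 0 6 0 0 0; 0 0 0 0 0 0' -1 60
python3 -m crank '0 0 0 0 0 0; 0 0 0 0 0 0;0 0 0 0 0 0;0 0 0 0 0 0;0 0 0 0 0 0'
python3 - <<'E'
from h import *
s=st();print(s["eef_pos"],yaw(s),s["opening"],s["contact_force"]); im=snap("wrist","w4.png")
E
```

```text
time: 5.85
eef_pos: [0.5256, 0.307, 0.0046]
tcp_rot: [0.999, 0.042, 0.0, -0.0]
contact_force: [2.4, 0.3, -2.5]
opening: 0.275
time: 6.48
eef_pos: [0.5255, 0.3069, 0.0044]
tcp_rot: [0.999, 0.042, 0.0, -0.0]
contact_force: [0.8, -0.1, -0.1]
opening: 0.278
[0.52552633 0.30694867 0.00442461] 4.811239886057543 0.2781143736698843 [ 0.8417465  -0.06434109 -0.06510806]
```

View pics/w4.png

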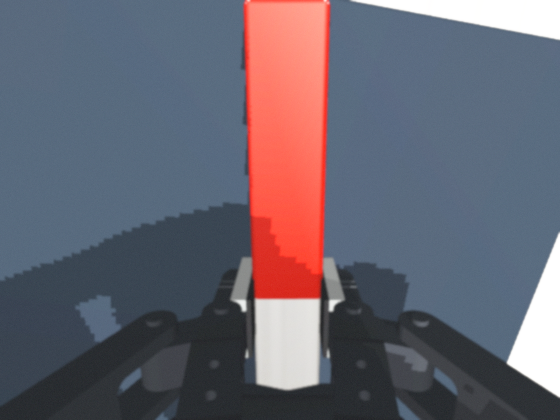

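```bash
python3 -m crank '0 0 -10 0 0 0; 0 0 -30 0 0 0; 0 0 -50 0 0 0; 0 0 0 0 0 0; 0 0 0 0 0 0' -1 90
python3 - <<'E'
from h import *
s=st();print(s["eef_pos"],yaw(s),s["opening"],s["contact_force"],s["wrist_torque"]); im=snap("wrist","w5.png")
# tool-frame from w4 assumption (pose same TCP z=.0044)
c=optics.calibration("wrist");T=np.array(c["tool_from_camera"]);K=np.array(c["mtx"])
def tray(u,v,z):
    d=T[:3,:3]@np.linalg.inv(K)@np.array([u,v,1.]);o=T[:3,3];return o+d*(z-o[2])/d[2]
for p in [(288,3),(247,20),(329,20),(252.5,250),(324,250),(288,298)]: print(p,(tray(*p,-.0236)*1000).round(1))
import glob
E
```

```text
time: 7.15
eef_pos: [0.5242, 0.3065, 0.0932]
tcp_rot: [0.999, 0.042, -0.001, 0.0]
contact_force: [-0.5, 0.1, -4.6]
opening: 0.272
[0.52419691 0.30645465 0.09317315] 4.816560468771187 0.27161639492561535 [-0.51945843  0.11894194 -4.59228426] [-0.06250624  0.01673036  0.01419452]
(288, 3) [ -0.3 -98.8 -23.6]
(247, 20) [-12.2 -94.4 -23.6]
(329, 20) [ 11.6 -94.4 -23.6]
(252.5, 250) [-12.6 -22.3 -23.6]
(324, 250) [ 12.2 -22.3 -23.6]
(288, 298) [ -0.3  -3.5 -23.6]
```

View pics/w5.png

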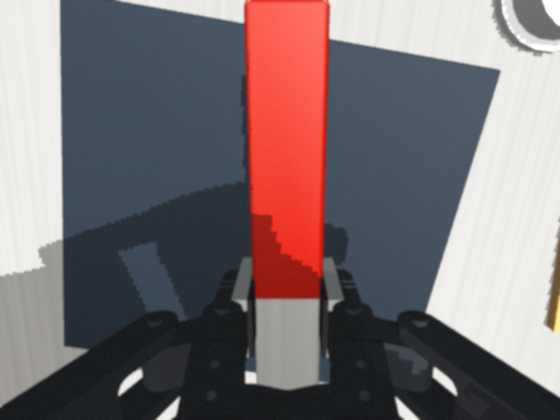

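```bash
python3 - <<'E'
from h import *
g=cv2.imread("pics/w1.png").astype(float).mean(2)
T=np.array(optics.calibration("wrist")["tool_from_camera"]);K=np.array(optics.calibration("wrist")["mtx"])
def tray(u,v,z):
    d=T[:3,:3]@np.linalg.inv(K)@np.array([u,v,1.]);o=T[:3,3];return o+d*(z-o[2])/d[2]
pts=[]
for v in range(212,237,2):
    r=g[v,275:310]; d=np.diff(r)
    # left edge rising, right edge : largest gradients
    L=np.argmax(d[:14]); 
    def sub(d,i):
        a,b,c=abs(d[i-1]),abs(d[i]),abs(d[i+1]); return i+0.5*(a-c)/(a-2*b+c-1e-9)
    Rr=14+np.argmax(np.abs(d[14:30]));
    l=275.5+sub(d,L); rr=275.5+sub(d,Rr); 
    print(v,r[5:32].astype(int).tolist() if v in(214,226) else '',round(l,1),round(rr,1),round((l+rr)/2,2), (tray((l+rr)/2,v,-(.0575-.27617))*1000).round(1))
E
```

```text
212  283.7 298.3 290.98 [  3.3  38.8 218.7]
214 [100, 100, 104, 120, 149, 175, 182, 185, 185, 186, 179, 177, 173, 176, 176, 175, 171, 162, 160, 161, 164, 164, 165, 165, 165, 166, 168] 283.8 296.4 290.13 [  2.4  40.9 218.7]
216  283.7 297.2 290.47 [  2.8  43.1 218.7]
218  283.9 297.2 290.53 [  2.9  45.2 218.7]
220  283.9 296.7 290.3 [  2.6  47.4 218.7]
222  283.9 296.7 290.29 [  2.6  49.6 218.7]
224  283.8 296.8 290.28 [  2.6  51.8 218.7]
226 [101, 100, 103, 113, 141, 167, 181, 182, 183, 183, 183, 183, 182, 181, 179, 177, 176, 169, 164, 164, 165, 167, 166, 167, 165, 164, 164] 283.9 296.9 290.4 [  2.7  54.  218.7]
228  284.1 296.7 290.4 [  2.8  56.2 218.7]
230  283.8 297.4 290.58 [  2.9  58.4 218.7]
232  283.6 298.0 290.8 [  3.2  60.6 218.7]
234  283.5 298.1 290.84 [  3.2  62.8 218.7]
236  283.5 302.6 293.08 [  5.6  65.1 218.7]
```

```bash
python3 - <<'E'
from h import *
rows([.5471,.1249,.10],23.0)
E
```

```text
2.0 45.7 -1.9 0.0001 0.0011 -0.0794; -1.6 45.7 -1.9 0.0001 0.0011 -0.0794; -5.2 45.4 -1.9 0.0001 0.0011 -0.0794; -8.8 44.9 -1.9 0.0001 0.0011 -0.0794;
```

```bash
python3 -m crank '2 46 -2 0 0 -0.079; -2 46 -2 0 0 -0.079; -5 45 -2 0 0 -0.079; -9 45 -2 0 0 -0.079; 0 0 0 0 0 0'
python3 -m crank '0 0 30 0 0 0; 0 0 25 0 0 0; 0 0 0 0 0 0;0 0 0 0 0 0'
python3 - <<'E'
from h import *
s=st();print(s["eef_pos"],yaw(s),s["opening"],s["contact_force"],s["wrist_torque"]); im=snap("scene","s6.png")
rows([.5471,.1249,.0389],23.0)
cv2.imwrite("pics/s6c.png",cv2.resize(im[170:320,220:400,::-1],None,fx=4.4,fy=4,interpolation=2))
E
```

```text
time: 7.82
eef_pos: [0.5473, 0.1223, 0.1001]
tcp_rot: [0.98, 0.197, -0.002, -0.0]
contact_force: [0.8, 0.2, -3.4]
opening: 0.275
time: 8.32
eef_pos: [0.5483, 0.1256, 0.0473]
tcp_rot: [0.98, 0.199, -0.0, -0.0]
contact_force: [0.4, -0.3, -3.1]
opening: 0.271
[0.54827455 0.12563213 0.04726194] 22.939503288351403 0.2708565918444004 [ 0.35676953 -0.32850984 -3.12118556] [ 0.00350375 -0.07871591 -0.00188439]
-1.9 -0.1 9.2 0.0003 -0.0012 -0.0010;
```

View pics/s6c.png

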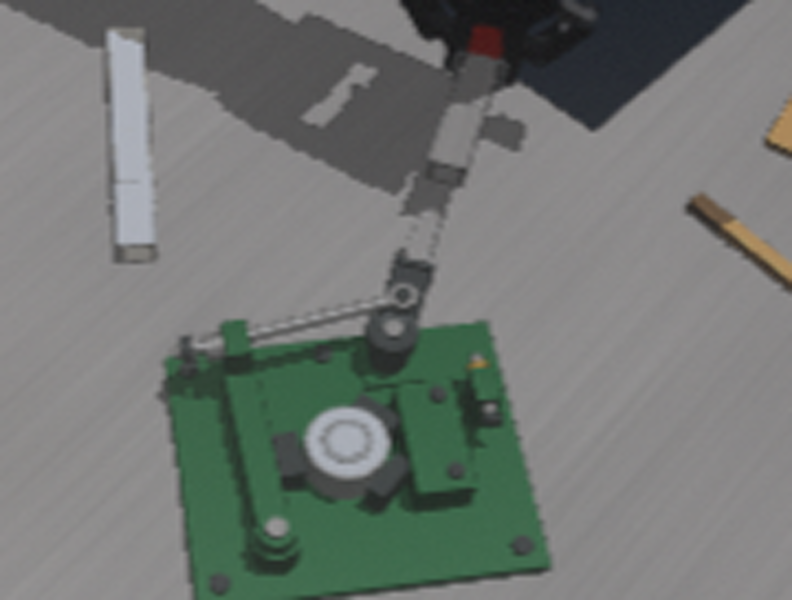

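```bash
python3 -m crank '-1.5 0 8.5 0 0 0; 0 0 0 0 0 0; 0 0 0 0 0 0;0 0 0 0 0 0'
python3 - <<'E'
from h import *
s=st();print(s["eef_pos"],yaw(s))
rows([.5471,.1249,.0389],23.0)
im=snap("scene","s7.png")
s=st();print(s["eef_pos"],yaw(s)); C=cam("scene")
rt=np.array([.6159,-.0371,.05]);u=np.array([-.3907,.9205,0])
print("proj root,tip",proj("scene",rt+[0,0,.013],C),proj("scene",rt+.05*u,C),"mouth top",proj("scene",np.array(s["eef_pos"])*[1,1,0]-.101*u+[0,0,.0625],C))
cv2.imwrite("pics/s7c.png",cv2.resize(im[190:290,270:370,::-1],None,fx=6,fy=6,interpolation=2))
E
```

```text
time: 8.88
eef_pos: [0.5472, 0.1245, 0.0391]
tcp_rot: [0.98, 0.199, 0.0, 0.0]
contact_force: [-0.0, -0.2, -3.1]
opening: 0.27
[0.54718853 0.12450902 0.03910481] 22.912571609977455
0.1 -0.4 0.2 0.0002 -0.0005 -0.0015; 
[0.54719604 0.12451111 0.03911939] 22.91456367196767
proj root,tip [313.32048199 234.18948299] [317.38729588 221.93326656] mouth top [319.88297054 212.63248214]
```

View pics/s7c.png

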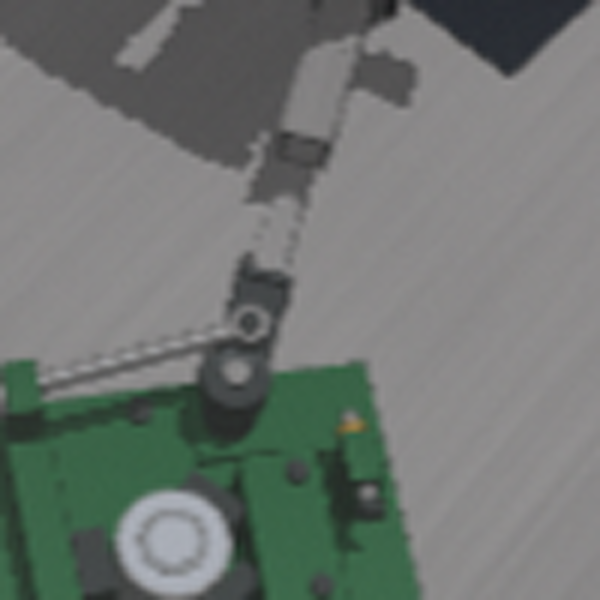

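```bash
python3 -m crank '0 10 0 0 0 0; 0 9 0 0 0 0; 0 5 0 0 0 0; 0 3 0 0 0 0'
python3 -m crank '0 2 0 0 0 0; 0 2 0 0 0 0; 0 2 0 0 0 0'
python3 - <<'E'
from h import *
s=st();print(s["eef_pos"],yaw(s),s["contact_force"],s["wrist_torque"])
E
```

```text
time: 9.43
eef_pos: [0.5577, 0.0991, 0.0388]
tcp_rot: [0.98, 0.198, -0.0, -0.0]
contact_force: [-0.0, 0.1, -2.6]
opening: 0.273
time: 9.8
eef_pos: [0.5598, 0.0941, 0.0388]
tcp_rot: [0.98, 0.199, -0.0, -0.0]
contact_force: [0.0, 0.1, -4.2]
opening: 0.276
[0.55980685 0.0941415  0.03881063] 22.932515943968085 [ 0.0142696   0.05436821 -4.21926585] [-0.07033361 -0.01827241  0.04192104]
```

```bash
python3 -m crank '0 3 0 0 0 0; 0 3 0 0 0 0; 0 3 0 0 0 0'
python3 -m crank '0 3 0 0 0 0; 0 3 0 0 0 0; 0 3 0 0 0 0'
python3 - <<'E'
from h import *
s=st();print(s["eef_pos"],yaw(s),s["contact_force"],s["wrist_torque"])
im=snap("scene","s8.png")
cv2.imwrite("pics/s8c.png",cv2.resize(im[190:290,270:370,::-1],None,fx=6,fy=6,interpolation=2))
E
```

```text
time: 10.18
eef_pos: [0.5634, 0.0856, 0.0389]
tcp_rot: [0.98, 0.199, 0.0, 0.0]
contact_force: [0.4, -0.9, -4.4]
opening: 0.275
time: 10.55
eef_pos: [0.5669, 0.0773, 0.0388]
tcp_rot: [0.98, 0.199, 0.0, 0.0]
contact_force: [-0.0, -0.8, -4.4]
opening: 0.27
[0.56693261 0.07732802 0.03882704] 22.916508008101676 [-0.03683217 -0.81564543 -4.35940369] [-0.05332349 -0.03842958 -0.00694507]
```

View pics/s8c.png

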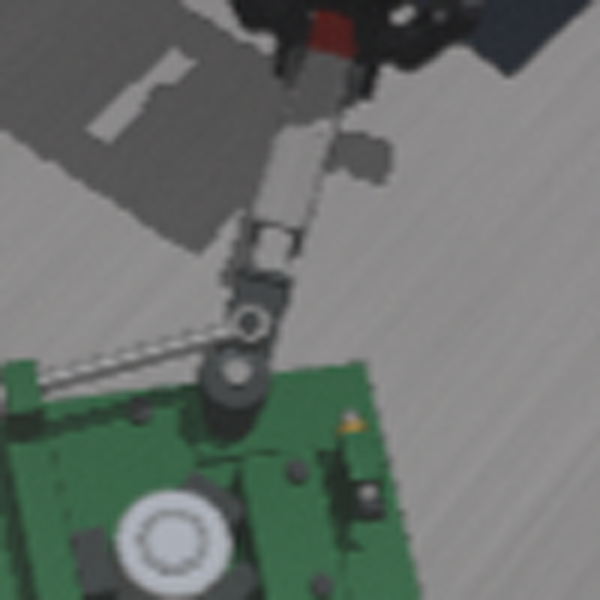

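```bash
python3 -m crank '0 4 0 0 0 0; 0 4 0 0 0 0; 0 4 0 0 0 0; 0 3 0 0 0 0; 0 2 0 0 0 0'
python3 -m crank '0 1 0 0 0 0; 0 1 0 0 0 0; 0 1 0 0 0 0; 0 0 0 0 0 0'
python3 - <<'E'
from h import *
s=st();print(s["eef_pos"],yaw(s),s["contact_force"],s["wrist_torque"])
E
```

```text
time: 11.22
eef_pos: [0.5736, 0.0617, 0.0388]
tcp_rot: [0.98, 0.199, 0.0, -0.0]
contact_force: [1.4, -0.4, -3.8]
opening: 0.275
time: 11.72
eef_pos: [0.5746, 0.0591, 0.0388]
tcp_rot: [0.98, 0.199, 0.0, 0.0]
contact_force: [-0.3, 0.4, -3.8]
opening: 0.274
[0.5746363  0.05910396 0.03883635] 22.915714835662857 [-0.33800696  0.38800974 -3.82398218] [-0.02931945 -0.05244678  0.01451612]
```

```bash
python3 -m crank '0 1 0 0 0 0; 0 1 0 0 0 0'
python3 -m crank '0 1 0 0 0 0; 0 0 0 0 0 0'
python3 -m crank '0 1 0 0 0 0; 0 0 0 0 0 0'
python3 - <<'E'
from h import *
s=st();print(s["eef_pos"],yaw(s),s["contact_force"],s["wrist_torque"])
E
```

```text
time: 11.98
eef_pos: [0.5754, 0.0572, 0.0388]
tcp_rot: [0.98, 0.199, 0.0, -0.0]
contact_force: [0.0, 0.4, -3.7]
opening: 0.277
time: 12.22
eef_pos: [0.5758, 0.0563, 0.0388]
tcp_rot: [0.98, 0.199, 0.0, 0.0]
contact_force: [0.6, 0.6, -3.7]
opening: 0.273
time: 12.48
eef_pos: [0.5762, 0.0554, 0.0388]
tcp_rot: [0.98, 0.199, 0.0, -0.0]
contact_force: [0.2, 0.5, -4.3]
opening: 0.271
[0.57622227 0.0553866  0.03884155] 22.911993171903298 [ 0.23796674  0.45962613 -4.32870091] [-0.03968446 -0.03516948 -0.00131117]
```

```bash
python3 -m crank '0 1 0 0 0 0; 0 0 0 0 0 0'
python3 -m crank '0 1 0 0 0 0; 0 0 0 0 0 0'
python3 - <<'E'
from h import *
s=st();print(s["eef_pos"],yaw(s),s["contact_force"],s["wrist_torque"])
im=snap("scene","s9.png")
cv2.imwrite("pics/s9c.png",cv2.resize(im[190:290,270:370,::-1],None,fx=6,fy=6,interpolation=2))
E
```

```text
time: 12.72
eef_pos: [0.5766, 0.0545, 0.0388]
tcp_rot: [0.98, 0.199, 0.0, 0.0]
contact_force: [-0.5, -0.2, -3.0]
opening: 0.27
time: 12.98
eef_pos: [0.5766, 0.0543, 0.0388]
tcp_rot: [0.98, 0.199, -0.0, -0.001]
contact_force: [-1.3, 4.8, -2.6]
opening: 0.275
[0.57655749 0.05433045 0.03877064] 22.91992583075467 [-1.26031176  4.80600308 -2.60731966] [0.53737053 0.18423785 0.03767364]
```

View pics/s9c.png

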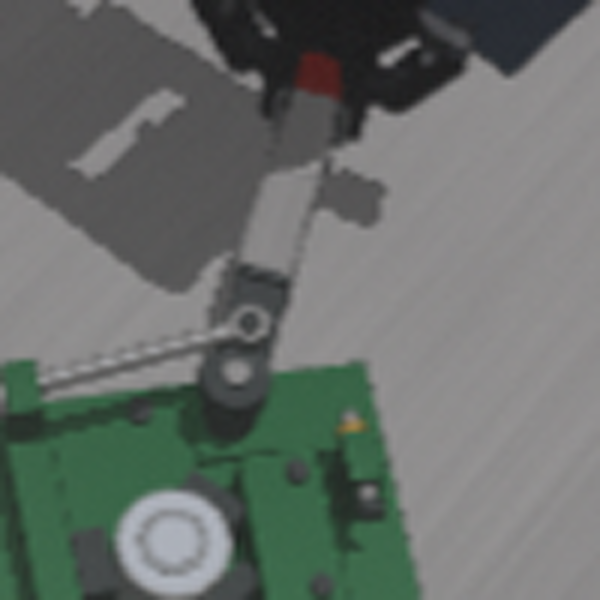

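```bash
cat >> h.py <<'E'
P=np.array([.6373,-.0888])
def lev():
    s=st(); d=np.array(s["eef_pos"])[:2]-P; r=np.hypot(*d)*1000; ph=np.degrees(np.arctan2(d[1],d[0])); y=yaw(s)
    F=np.array(s["contact_force"]); a=np.radians(y); tx=np.array([np.cos(a),np.sin(a)]); ty=np.array([np.sin(a),-np.cos(a)])
    print("t%.2f r=%.1f th_pos=%.3f th_yaw=%.3f z=%.4f Fx(tang)=%.1f Fy(in)=%.1f Fz=%.1f tau=%s open=%.3f"%(s["time"],r,np.radians(112.92-ph),np.radians(22.92-y),s["eef_pos"][2],F[:2]@tx,F[:2]@ty,F[2],np.round(s["wrist_torque"],2),s["opening"]))
E
python3 -m crank '0 -0.5 0 0 0 0; 3.1 0 0 0 0 0.02; 3.1 0 0 0 0 0.02; 3.1 0.1 0 0 0 0.02' >/dev/null
python3 -c "from h import *;lev()"
python3 -m crank '4.7 0.1 0 0 0 0.03; 4.7 0.1 0 0 0 0.03; 4.7 0.1 0 0 0 0.03;4.7 0 0 0 0 0.03' >/dev/null
python3 -c "from h import *;lev()"
```

```text
t13.53 r=155.9 th_pos=0.047 th_yaw=0.061 z=0.0381 Fx(tang)=-5.7 Fy(in)=-4.5 Fz=0.5 tau=[0.17 1.08 0.03] open=0.277
t14.03 r=156.0 th_pos=0.163 th_yaw=0.180 z=0.0380 Fx(tang)=-8.5 Fy(in)=-5.1 Fz=1.6 tau=[0.14 1.34 0.05] open=0.277
```

```bash
python3 -m crank '7.8 0.1 0 0 0 0.05; 7.8 0.2 0 0 0 0.05; 7.8 0.1 0 0 0 0.05' >/dev/null
python3 -c "from h import *;lev()"
python3 -m crank '7.8 0.2 0 0 0 0.05; 7.8 0.2 0 0 0 0.05; 7.8 0.2 0 0 0 0.05' >/dev/null
python3 -c "from h import *;lev()"
```

```text
t14.40 r=156.1 th_pos=0.308 th_yaw=0.331 z=0.0377 Fx(tang)=-10.1 Fy(in)=-4.3 Fz=3.0 tau=[0.14 1.69 0.09] open=0.272
t14.78 r=156.1 th_pos=0.457 th_yaw=0.481 z=0.0377 Fx(tang)=-11.3 Fy(in)=-4.1 Fz=3.5 tau=[0.41 1.83 0.08] open=0.269
```

```bash
python3 -m crank '7.8 0.2 -0.3 0 0 0.05; 7.8 0.2 -0.3 0 0 0.05; 7.8 0.2 0 0 0 0.05' >/dev/null
python3 -c "from h import *;lev()"
python3 -m crank '7.8 0.2 0 0 0 0.05; 7.8 0.2 0 0 0 0.05; 7.8 0.2 0 0 0 0.05' >/dev/null
python3 -c "from h import *;lev()"
```

```text
t15.15 r=156.1 th_pos=0.605 th_yaw=0.632 z=0.0378 Fx(tang)=-11.1 Fy(in)=-3.4 Fz=2.1 tau=[ 0.67  1.68 -0.02] open=0.274
t15.53 r=156.1 th_pos=0.756 th_yaw=0.783 z=0.0379 Fx(tang)=-11.5 Fy(in)=-2.5 Fz=0.8 tau=[ 0.9   1.56 -0.17] open=0.274
```

```bash
python3 -m crank '6.2 0.1 0 0 0 0.04; 6.2 0.1 0 0 0 0.04; 6.2 0.2 0 0 0 0.04' >/dev/null
python3 -c "from h import *;lev()"
python3 -m crank '6.2 0.1 0 0 0 0.04; 6.2 0.1 0 0 0 0.04; 4.7 0.1 0 0 0 0.03' >/dev/null
python3 -c "from h import *;lev()"
```

```text
t15.90 r=156.1 th_pos=0.878 th_yaw=0.904 z=0.0380 Fx(tang)=-10.3 Fy(in)=-2.6 Fz=0.1 tau=[ 0.97  1.37 -0.35] open=0.272
t16.27 r=156.0 th_pos=0.991 th_yaw=1.015 z=0.0380 Fx(tang)=-9.5 Fy(in)=-2.2 Fz=-0.6 tau=[ 1.08  1.12 -0.57] open=0.275
```

```bash
python3 -m crank '3.1 0 0 0 0 0.02; 3.1 0.1 0 0 0 0.02; 3.1 0 0 0 0 0.02' >/dev/null
python3 -c "from h import *;lev()"
python3 -m crank '3.1 0 0 0 0 0.02; 3.1 0.1 0 0 0 0.02; 3.1 0 0 0 0 0.02' >/dev/null
python3 -c "from h import *;lev()"
python3 -m crank '2.3 0 0 0 0 0.015;2.3 0 0 0 0 0.015' >/dev/null
python3 -c "from h import *;lev()"
```

```text
t16.65 r=155.9 th_pos=1.055 th_yaw=1.074 z=0.0381 Fx(tang)=-8.5 Fy(in)=-1.6 Fz=-2.4 tau=[ 0.91  0.87 -0.45] open=0.272
t17.02 r=156.0 th_pos=1.121 th_yaw=1.133 z=0.0383 Fx(tang)=-5.7 Fy(in)=-2.9 Fz=-2.3 tau=[ 0.83  0.48 -0.35] open=0.276
t17.27 r=156.1 th_pos=1.155 th_yaw=1.163 z=0.0384 Fx(tang)=-3.3 Fy(in)=-1.7 Fz=-3.4 tau=[ 0.73  0.19 -0.23] open=0.270
```

```bash
for i in 1; do :; done
python3 -m crank '1.5 0 0 0 0 0.01;1.5 0 0 0 0 0.01' >/dev/null
python3 -c "from h import *;lev()"
python3 -m crank '1.5 0 0 0 0 0.01;1.5 0 0 0 0 0.01' >/dev/null
python3 -c "from h import *;lev()"
```

```text
t17.52 r=155.5 th_pos=1.181 th_yaw=1.181 z=0.0388 Fx(tang)=-4.1 Fy(in)=-1.9 Fz=-4.9 tau=[ 0.48  0.15 -0.21] open=0.272
t17.77 r=155.3 th_pos=1.203 th_yaw=1.201 z=0.0392 Fx(tang)=-1.8 Fy(in)=-0.7 Fz=-4.8 tau=[ 0.38  0.06 -0.13] open=0.271
```

```bash

python3 -m crank '1.5 0 0 0 0 0.01' >/dev/null
python3 -c "from h import *;lev()"
python3 -m crank '1.5 0 0 0 0 0.01' >/dev/null
python3 -c "from h import *;lev()"
```

```text
t17.90 r=155.3 th_pos=1.213 th_yaw=1.211 z=0.0393 Fx(tang)=-1.7 Fy(in)=-1.1 Fz=-4.9 tau=[ 0.28  0.11 -0.18] open=0.273
t18.02 r=155.3 th_pos=1.223 th_yaw=1.221 z=0.0394 Fx(tang)=-1.6 Fy(in)=-0.0 Fz=-4.6 tau=[ 0.19  0.16 -0.1 ] open=0.273
```

```bash

python3 -m crank '1.5 0 0 0 0 0.01' >/dev/null
python3 -c "from h import *;lev()"
python3 -m crank '1.5 0 0 0 0 0.01' >/dev/null
python3 -c "from h import *;lev()"
python3 -m crank '1.5 0 0 0 0 0.01' >/dev/null
python3 -c "from h import *;lev()"
```

```text
t18.15 r=155.3 th_pos=1.233 th_yaw=1.231 z=0.0396 Fx(tang)=-0.8 Fy(in)=-0.2 Fz=-3.9 tau=[ 0.12  0.22 -0.09] open=0.272
t18.27 r=155.4 th_pos=1.242 th_yaw=1.240 z=0.0397 Fx(tang)=-1.9 Fy(in)=0.3 Fz=-4.0 tau=[ 0.03  0.18 -0.09] open=0.274
t18.40 r=155.6 th_pos=1.252 th_yaw=1.250 z=0.0398 Fx(tang)=0.0 Fy(in)=0.2 Fz=-3.7 tau=[ 0.05  0.18 -0.1 ] open=0.272
```

```bash

python3 -m crank '1.5 0 0 0 0 0.01' >/dev/null
python3 -c "from h import *;lev()"
python3 -m crank '1.5 0 0 0 0 0.01' >/dev/null
python3 -c "from h import *;lev()"
python3 -m crank '1.5 0 0 0 0 0.01' >/dev/null
python3 -c "from h import *;lev()"
```

```text
t18.52 r=155.8 th_pos=1.262 th_yaw=1.260 z=0.0398 Fx(tang)=0.1 Fy(in)=-0.3 Fz=-2.9 tau=[-0.02  0.12 -0.  ] open=0.272
t18.65 r=155.9 th_pos=1.272 th_yaw=1.270 z=0.0398 Fx(tang)=0.2 Fy(in)=0.7 Fz=-3.1 tau=[-0.    0.07  0.02] open=0.273
t18.77 r=155.9 th_pos=1.280 th_yaw=1.281 z=0.0397 Fx(tang)=-1.1 Fy(in)=0.0 Fz=-2.9 tau=[ 0.03  0.09 -0.07] open=0.274
```

```bash

python3 -m crank '1.5 0 0 0 0 0.01' >/dev/null
python3 -c "from h import *;lev()"
python3 -m crank '1.5 0 0 0 0 0.01' >/dev/null
python3 -c "from h import *;lev()"
python3 -m crank '0 0 0 0 0 0' >/dev/null
python3 -c "from h import *;lev()"
```

```text
t18.90 r=155.8 th_pos=1.286 th_yaw=1.291 z=0.0396 Fx(tang)=-1.4 Fy(in)=0.3 Fz=-1.9 tau=[ 0.15  0.3  -0.12] open=0.270
t19.02 r=155.7 th_pos=1.292 th_yaw=1.301 z=0.0394 Fx(tang)=-3.0 Fy(in)=0.1 Fz=-1.5 tau=[ 0.34  0.5  -0.21] open=0.270
t19.15 r=155.7 th_pos=1.293 th_yaw=1.301 z=0.0395 Fx(tang)=-3.8 Fy(in)=-0.7 Fz=-1.2 tau=[ 0.26  0.5  -0.21] open=0.274
```

```bash

python3 -m crank '0.8 0 0 0 0 0;0 0 0 0 0 0' >/dev/null
python3 -c "from h import *;lev()"
python3 -m crank '0.8 0 0 0 0 0;0 0 0 0 0 0' >/dev/null
python3 -c "from h import *;lev()"
```

```text
t19.40 r=155.7 th_pos=1.295 th_yaw=1.301 z=0.0394 Fx(tang)=-4.6 Fy(in)=0.8 Fz=-0.4 tau=[ 0.54  0.72 -0.28] open=0.273
t19.65 r=155.8 th_pos=1.296 th_yaw=1.301 z=0.0393 Fx(tang)=-7.1 Fy(in)=0.6 Fz=0.0 tau=[ 0.68  0.9  -0.35] open=0.272
```

```bash

python3 -m crank '0.7 0 0 0 0 0;0 0 0 0 0 0' >/dev/null
python3 -c "from h import *;lev()"
python3 -m crank '0 0 0 0 0 0;0 0 0 0 0 0' >/dev/null
python3 -c "from h import *;lev()"
python3 -c "from h import *
im=snap('scene','s10.png');cv2.imwrite('pics/s10c.png',cv2.resize(im[190:320,260:400,::-1],None,fx=5,fy=4.6,interpolation=2))"
```

```text
t19.90 r=155.7 th_pos=1.297 th_yaw=1.301 z=0.0392 Fx(tang)=-7.9 Fy(in)=-0.1 Fz=0.1 tau=[ 0.74  1.01 -0.47] open=0.272
t20.15 r=155.8 th_pos=1.298 th_yaw=1.301 z=0.0393 Fx(tang)=-7.3 Fy(in)=0.4 Fz=-0.0 tau=[ 0.75  0.99 -0.46] open=0.270
```

View pics/s10c.png

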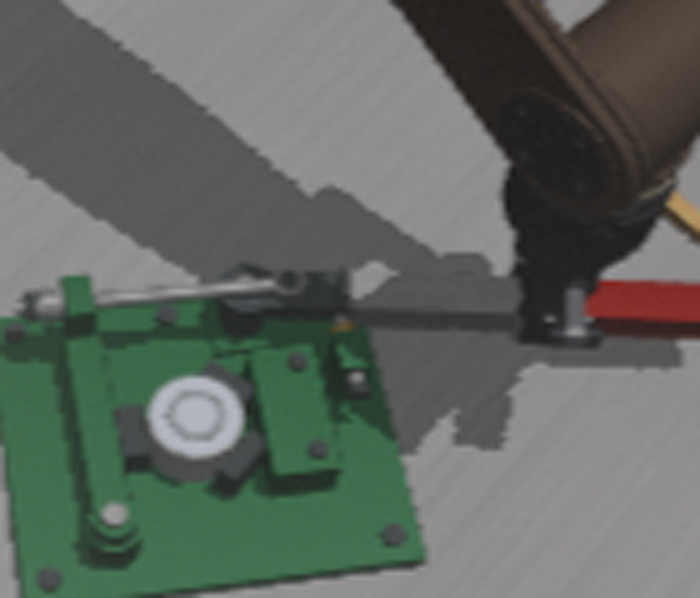

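```bash

python3 -m crank '0.8 0 0 0 0 0;0 0 0 0 0 0' >/dev/null
python3 -c "from h import *;lev()"
python3 -m crank '0 0 0 0 0 0;0 0 0 0 0 0' >/dev/null
python3 -c "from h import *;lev()"
```

```text
t20.45 r=155.7 th_pos=1.299 th_yaw=1.302 z=0.0392 Fx(tang)=-8.7 Fy(in)=0.5 Fz=0.2 tau=[ 0.86  1.17 -0.48] open=0.273
t20.70 r=155.7 th_pos=1.299 th_yaw=1.301 z=0.0392 Fx(tang)=-7.9 Fy(in)=1.0 Fz=0.3 tau=[ 0.88  1.17 -0.5 ] open=0.274
```

```bash

python3 -m crank '0 0 0 0 0 0.008;0 0 0 0 0 0' >/dev/null
python3 -c "from h import *;lev()"
python3 -m crank '0.5 0 0 0 0 0.008;0 0 0 0 0 0' >/dev/null
python3 -c "from h import *;lev()"
```

```text
t20.95 r=155.7 th_pos=1.301 th_yaw=1.309 z=0.0392 Fx(tang)=-7.9 Fy(in)=0.8 Fz=1.1 tau=[ 0.75  1.09 -0.44] open=0.274
t21.20 r=155.6 th_pos=1.304 th_yaw=1.317 z=0.0392 Fx(tang)=-7.6 Fy(in)=0.6 Fz=0.6 tau=[ 0.75  1.17 -0.48] open=0.273
```

```bash

python3 -m crank '1.2 0 0 0 0 0.012;0 0 0 0 0 0' >/dev/null
python3 -c "from h import *;lev()"
python3 -m crank '1.2 0 0 0 0 0.012;0 0 0 0 0 0' >/dev/null
python3 -c "from h import *;lev()"
```

```text
t21.45 r=155.6 th_pos=1.310 th_yaw=1.329 z=0.0391 Fx(tang)=-8.2 Fy(in)=1.9 Fz=0.5 tau=[ 0.84  1.28 -0.34] open=0.273
t21.70 r=155.6 th_pos=1.315 th_yaw=1.341 z=0.0389 Fx(tang)=-10.4 Fy(in)=0.7 Fz=0.8 tau=[ 1.    1.23 -0.39] open=0.274
```

```bash

python3 -m crank '0.6 0 0 0 0 0.006;0 0 0 0 0 0' >/dev/null
python3 -c "from h import *;lev()"
python3 -m crank '0 0 0 0 0 0;0 0 0 0 0 0' >/dev/null
python3 -c "from h import *;lev()"
```

```text
t21.95 r=155.7 th_pos=1.317 th_yaw=1.346 z=0.0388 Fx(tang)=-9.5 Fy(in)=1.6 Fz=-0.0 tau=[ 1.02  1.27 -0.27] open=0.274
t22.20 r=155.7 th_pos=1.317 th_yaw=1.346 z=0.0388 Fx(tang)=-9.3 Fy(in)=0.4 Fz=0.2 tau=[ 0.98  1.25 -0.31] open=0.272
```

```bash

python3 -m crank '1.2 0 0 0 0 0.012;0 0 0 0 0 0' >/dev/null
python3 -c "from h import *;lev()"
python3 -m crank '0 0 0 0 0 0;0 0 0 0 0 0' >/dev/null
python3 -c "from h import *;lev()"
```

```text
t22.45 r=155.8 th_pos=1.323 th_yaw=1.358 z=0.0387 Fx(tang)=-11.0 Fy(in)=0.9 Fz=0.4 tau=[ 1.16  1.22 -0.29] open=0.273
t22.70 r=155.8 th_pos=1.323 th_yaw=1.358 z=0.0387 Fx(tang)=-11.0 Fy(in)=-0.1 Fz=0.4 tau=[ 1.15  1.23 -0.29] open=0.274
```

```bash
python3 - <<'E'
from h import *
ph=np.radians(112.92)-1.284; rows(list(P+.1557*np.array([np.cos(ph),np.sin(ph)]))+[.0390],22.92-np.degrees(1.286),4)
E
```

```text
-1.5 0.1 -0.1 0.0006 0.0019 -0.0181; -1.5 0.1 -0.1 0.0006 0.0019 -0.0181; -1.5 0.0 -0.1 0.0006 0.0019 -0.0181; -1.5 0.0 -0.1 0.0006 0.0019 -0.0181;
```

```bash

python3 -m crank '-1.5 0 0 0 0 -0.018;-1.5 0 0 0 0 -0.018;-1.5 0 0 0 0 -0.018;0 0 0 0 0 0' >/dev/null
python3 -c "from h import *;lev()"
python3 -m crank '-1.5 0 0 0 0 -0.016;0 0 0 0 0 0' >/dev/null
python3 -c "from h import *;lev()"
```

```text
t23.20 r=156.2 th_pos=1.303 th_yaw=1.305 z=0.0390 Fx(tang)=-7.6 Fy(in)=-0.8 Fz=-1.1 tau=[ 0.9   0.82 -0.4 ] open=0.272
t23.45 r=156.3 th_pos=1.296 th_yaw=1.290 z=0.0390 Fx(tang)=-6.5 Fy(in)=-1.1 Fz=-1.3 tau=[ 0.79  0.64 -0.59] open=0.278
```

```bash

python3 -m crank '-1 0 0 0 0 0;-0.5 0 0 0 0 0;0 0 0 0 0 0' >/dev/null
python3 -c "from h import *;lev()"
python3 -m crank '-0.8 0 0 0 0 0;0 0 0 0 0 0' >/dev/null
python3 -c "from h import *;lev()"
```

```text
t23.82 r=156.3 th_pos=1.294 th_yaw=1.289 z=0.0393 Fx(tang)=-4.6 Fy(in)=-2.5 Fz=-2.7 tau=[ 0.75  0.28 -0.45] open=0.271
t24.07 r=156.0 th_pos=1.293 th_yaw=1.288 z=0.0393 Fx(tang)=-5.1 Fy(in)=-2.5 Fz=-4.4 tau=[ 0.71  0.18 -0.38] open=0.273
```

```bash

python3 -m crank '-1 0 0 0 0 0;0 0 0 0 0 0' >/dev/null
python3 -c "from h import *;lev()"
python3 -m crank '-0.8 0 0 0 0 0;0 0 0 0 0 0' >/dev/null
python3 -c "from h import *;lev()"
```

```text
t24.32 r=155.5 th_pos=1.291 th_yaw=1.288 z=0.0394 Fx(tang)=-1.7 Fy(in)=-1.7 Fz=-4.5 tau=[ 0.4   0.02 -0.17] open=0.272
t24.57 r=155.4 th_pos=1.288 th_yaw=1.287 z=0.0397 Fx(tang)=0.9 Fy(in)=-0.8 Fz=-3.6 tau=[-0.   -0.04  0.03] open=0.272
```

```bash

python3 -m crank '0 -1 0.4 0 0 0;0 -2 0 0 0 0;0 -3 0 0 0 0' >/dev/null
python3 -c "from h import *;lev()"
python3 -m crank '0 -4 0 0 0 0;0 -4 0 0 0 0;0 -4 0 0 0 0' >/dev/null
python3 -c "from h import *;lev()"
```

```text
t24.95 r=161.8 th_pos=1.283 th_yaw=1.288 z=0.0390 Fx(tang)=0.2 Fy(in)=-0.3 Fz=-3.9 tau=[ 0.01  0.03 -0.02] open=0.276
t25.32 r=174.1 th_pos=1.283 th_yaw=1.288 z=0.0390 Fx(tang)=-0.3 Fy(in)=-0.2 Fz=-2.8 tau=[0.02 0.05 0.02] open=0.273
```

Drawing off freely, no side force.

```bash

python3 -m crank '0 -5 0 0 0 0;0 -5 0 0 0 0;0 -5 0 0 0 0;0 -5 0 0 0 0' >/dev/null
python3 -c "from h import *;lev()"
python3 -m crank '0 -6 0 0 0 0;0 -6 0 0 0 0;0 -6 0 0 0 0;0 -6 0 0 0 0' >/dev/null
python3 -c "from h import *;lev()
im=snap('scene','s11.png');cv2.imwrite('pics/s11c.png',cv2.resize(im[170:320,240:420,::-1],None,fx=4.4,fy=4,interpolation=2))
print(st()['eef_pos'],yaw())"
```

```text
t25.82 r=194.1 th_pos=1.283 th_yaw=1.288 z=0.0390 Fx(tang)=0.2 Fy(in)=-0.5 Fz=-3.0 tau=[-0.07  0.05 -0.  ] open=0.272
t26.32 r=218.1 th_pos=1.284 th_yaw=1.288 z=0.0390 Fx(tang)=0.3 Fy(in)=-0.1 Fz=-3.0 tau=[-0.09  0.02  0.01] open=0.276
[0.80646178 0.05012587 0.03912278] -50.86133202071015
```

View pics/s11c.png

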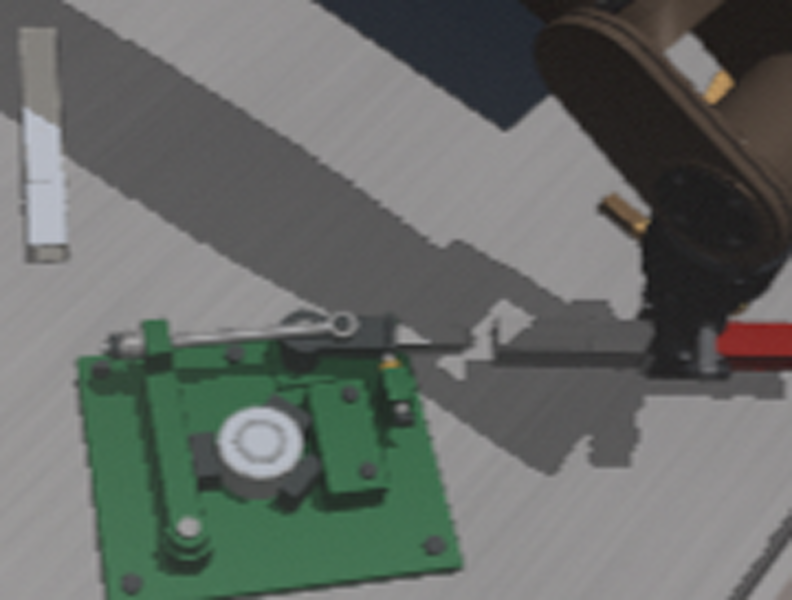

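```bash

python3 -m crank '0 -5 0 0 0 0;0 0 -30 0 0 0;0 0 -50 0 0 0;0 0 -40 0 0 0;0 0 0 0 0 0'
python3 - <<'E'
from h import *
rows([.507,.298,.15],-4.3,8)
E
```

```text
time: 27.0
eef_pos: [0.8126, 0.0524, 0.166]
tcp_rot: [0.903, -0.43, 0.005, -0.002]
contact_force: [0.5, 0.2, -2.9]
opening: 0.27
-47.9 10.3 1.5 -0.0006 -0.0014 -0.1016; -48.7 5.4 1.6 -0.0006 -0.0014 -0.1016; -49.0 0.4 1.7 -0.0006 -0.0014 -0.1016; -48.8 -4.6 1.7 -0.0006 -0.0014 -0.1016; -48.1 -9.5 1.8 -0.0006 -0.0014 -0.1016;
-46.9 -14.3 1.9 -0.0006 -0.0014 -0.1016; -45.2 -19.0 1.9 -0.0006 -0.0014 -0.1016; -43.0 -23.5 2.0 -0.0006 -0.0014 -0.1016;
```

```bash

python3 -m crank '-48 10 0 0 0 -0.102;-49 5 0 0 0 -0.102;-49 0 0 0 0 -0.102;-49 -5 0 0 0 -0.102;-48 -10 0 0 0 -0.102' >/dev/null
python3 -m crank '-47 -14 0 0 0 -0.102;-45 -19 0 0 0 -0.102;-43 -23 0 0 0 -0.102;0 0 0 0 0 0;0 0 0 0 0 0'
python3 - <<'E'
from h import *
print(yaw(),st()["eef_pos"]); rows([.507,.298,.02],-4.3,8); snap("wrist","w12.png"); snap("top","t12.png")
E
```

```text
time: 28.25
eef_pos: [0.5036, 0.2982, 0.1574]
tcp_rot: [0.999, -0.036, -0.001, 0.001]
contact_force: [0.9, -0.1, -3.8]
opening: 0.274
-4.126438759239202 [0.50358627 0.2982358  0.15736548]
0.5 -0.0 17.2 0.0002 0.0002 0.0004; 0.5 -0.0 17.2 0.0002 0.0002 0.0004; 0.4 -0.0 17.2 0.0002 0.0002 0.0004; 0.4 -0.0 17.2 0.0002 0.0002 0.0004; 0.4 -0.0 17.2 0.0002 0.0002 0.0004;
0.4 -0.0 17.2 0.0002 0.0002 0.0004; 0.4 -0.0 17.2 0.0002 0.0002 0.0004; 0.4 -0.0 17.2 0.0002 0.0002 0.0004;
```

View pics/w12.png

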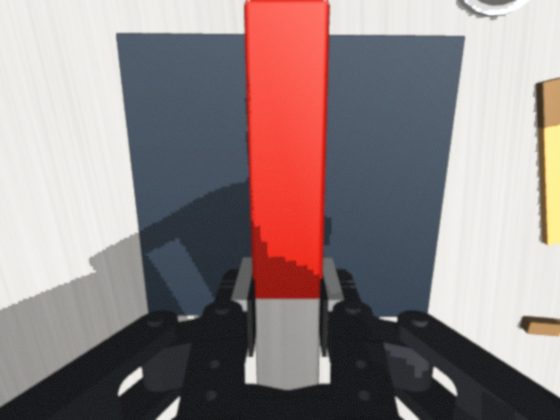

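```bash

python3 -m crank '1 0 45 0 0 0;1 0 45 0 0 0;0 0 35 0 0 0;0 0 12 0 0 0;0 0 0 0 0 0'
python3 -c "from h import *;print(st()['eef_pos'],st()['contact_force'],yaw())"
```

```text
time: 28.98
eef_pos: [0.5066, 0.2979, 0.0216]
tcp_rot: [0.999, -0.037, -0.0, 0.0]
contact_force: [0.7, -0.5, -2.9]
opening: 0.272
[0.50656905 0.29788243 0.0215913 ] [ 0.72818248 -0.45275837 -2.92440164] -4.1932022735192875
```

```bash

python3 -m crank '0 0 6 0 0 0;0 0 5 0 0 0;0 0 3 0 0 0;0 0 0 0 0 0'
python3 -m crank '0 0 1.5 0 0 0;0 0 0 0 0 0'
python3 -m crank '0 0 1 0 0 0;0 0 0 0 0 0'
```

```text
time: 29.48
eef_pos: [0.506, 0.2985, 0.008]
tcp_rot: [0.999, -0.036, -0.0, 0.0]
contact_force: [-0.1, -0.0, -3.8]
opening: 0.27
time: 29.72
eef_pos: [0.5062, 0.2985, 0.0065]
tcp_rot: [0.999, -0.036, 0.0, 0.0]
contact_force: [-0.4, -0.6, -3.8]
opening: 0.272
time: 29.98
eef_pos: [0.5061, 0.2984, 0.0054]
tcp_rot: [0.999, -0.036, -0.0, 0.0]
contact_force: [0.8, -0.5, -2.8]
opening: 0.273
```

```bash

python3 -m crank '0 0 0.8 0 0 0;0 0 0 0 0 0'
python3 -m crank '0 0 0.5 0 0 0;0 0 0 0 0 0'
```

```text
time: 30.22
eef_pos: [0.5061, 0.2984, 0.0046]
tcp_rot: [0.999, -0.036, -0.0, 0.0]
contact_force: [-0.5, -0.3, -2.8]
opening: 0.273
time: 30.48
eef_pos: [0.5062, 0.2985, 0.0045]
tcp_rot: [0.999, -0.036, -0.0, 0.0]
contact_force: [-1.7, -1.2, -1.4]
opening: 0.272
```

```bash

python3 -m crank '0 0 0 0 0 0;0 0 0 0 0 0;0 0 0 0 0 0;0 0 0 0 0 0' 0.2
python3 -m crank '0 0 -15 0 0 0;0 0 -40 0 0 0;0 0 -60 0 0 0;0 0 -50 0 0 0;0 0 0 0 0 0'
python3 -c "from h import *;snap('wrist','w13.png')
im=snap('scene','s13.png');cv2.imwrite('pics/s13c.png',cv2.resize(im[210:340,220:400,::-1],None,fx=4.4,fy=4.4,interpolation=2))"
```

```text
time: 30.98
eef_pos: [0.5064, 0.2985, 0.0044]
tcp_rot: [0.999, -0.036, 0.0, -0.0]
contact_force: [0.8, 0.1, -0.0]
opening: 0.599
time: 31.6
eef_pos: [0.5096, 0.2999, 0.1768]
tcp_rot: [0.999, -0.036, 0.006, -0.003]
contact_force: [-0.3, -0.4, -0.3]
opening: 0.597
```

View pics/w13.png

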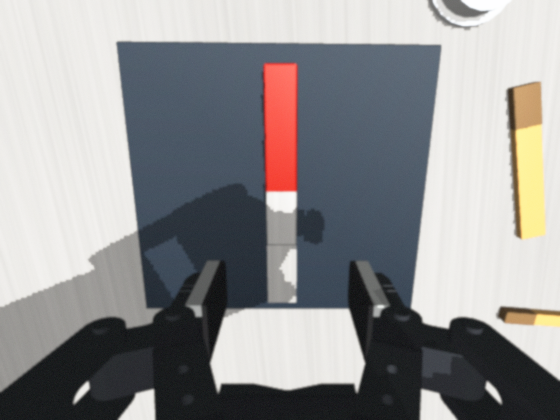

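View pics/s13c.png

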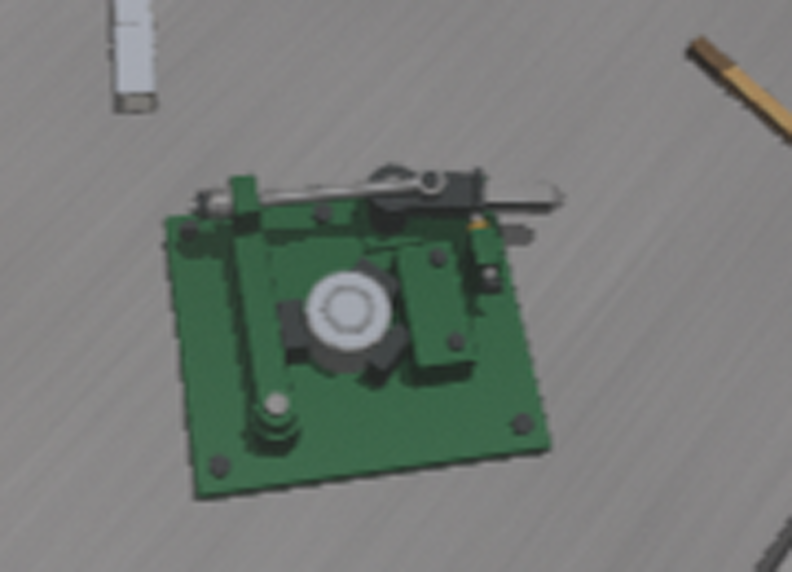

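```bash

python3 -m crank '0 0 0 0 0 0;0 0 0 0 0 0;0 0 0 0 0 0' 
python3 - <<'E'
from h import *
C=cam("wrist"); im=snap("wrist","w14.png")
for p in [(280,64),(283,303)]: print(ray("wrist",*p,.028,C))
print(st()["dq"].round(3)); print(ctrl.sign_off())
E
```

```text
time: 32.08
eef_pos: [0.5057, 0.2983, 0.168]
tcp_rot: [0.999, -0.036, -0.001, 0.0]
contact_force: [-0.7, 0.5, 0.2]
opening: 0.604
[0.50678741 0.39463204 0.028     ]
[0.49429369 0.20150578 0.028     ]
[-0.    -0.006 -0.004  0.     0.002 -0.   ]
the job is handed in; nothing more can be done
None
```

The job is handed in, about 32 s into the 72 s allowed. I took the red-sleeved bar off the mat and slid it onto the stub until I felt the shoulder (about 5 N). I swung the lever past its dead point, landed it on the screw and pressed it home. Then I drew the bar off straight and laid it near the middle of the mat.

- **Landing:** the lever came up on its stop at about 1.28–1.29 rad, where force rose with almost no further movement.
- **Press:** I held about 11 N of side force at the bar's middle. The first reading (about 8 N) overstated the push, because the bar was pressing mainly near the stub's tip. Allowing for the wrist moment, the hold came to about 9.4 N at the bar's middle. By my reckoning that is 24–30 N on the screw, which I could not measure directly.
- **Last checks:** the pictures show the lever still on its screw with the bar off, the insert in its jaw, and the bar inside the mat's edges. The gripper was clear of everything.
- **Small disagreement:** in the last picture the bar's two ends measured 193 mm apart instead of 200 mm. I put that down to roughly read pixels, and the margin to the mat's edges is larger than that.

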